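# Tip the dowels into the V-trough with the T-key

## Task

Take the orange T-handle key off its rack, put it down into the recessed square socket of the blue gearbox and turn it clockwise to the stop, so that the tray tips and the three dowels roll into line in the V-trough. Then pull the key out and hang it back upright on its rack, bar across both rails, and let go. Move the tray with the key only, do not touch the dowels, and leave the other things on the bench where they are.

Things in the scene. Friction and masses are not known exactly. Their poses are not given: they have to be found in the camera images.
- key_bar (a point): centre of the T-handle of the key: orange bar 104 mm long (along its x), 14 mm wide and 14 mm high, on top of a steel shaft of 12 mm diameter (z points up the shaft). The key weighs about 0.2 kg and hangs upright on its rack, the bar lying across both rails.
- key_tip (a point): bottom end of the key, 122 mm straight below the centre of the bar. The lowest 24 mm are a square drive, 14 mm across flats, narrowed to 10 mm square over the last 6 mm; its flats are parallel to the bar's x and y.
- rack_top (a point): wooden key rack, fixed to the bench: the point midway between its two rails, at the height of their top faces, 130 mm above the bench. The rails are upright boards 60 mm long (x), 12 mm thick, with an open gap of 56 mm between them (from y = -28 to +28 mm); the hanging bar lies along the rack's y, its centre 7 mm above this point.
- socket (a point): centre of the mouth of the brass square socket, 16 mm across flats and 20 mm deep, flats parallel to its x and y (a square, so the key fits at any quarter turn). It sits in a round well of 34 mm diameter, its mouth 30 mm below the top face of the blue gearbox (80 x 80 mm, top 90 mm above the bench, fixed to the bench with tray and trough). The frame turns with the socket, z up.
- screw (a joint): turn of the socket in rad: 0 at the start, growing clockwise seen from above, hard stop at 1.25 (about 72 degrees). Takes about 0.25 N m, has no spring and stays where it is left. The key has about 0.15 rad of play in it. It tips the tray by half its own angle.
- tray: blue and aluminium three-bay tipping tray, 77 x 232 mm, its walls about 20 mm high; origin on the middle of its hinge, which is its front edge (towards the trough), 68 mm above the bench, along y. At the start it leans 9 degrees back; with the socket at its stop it leans 27 degrees towards the trough, its back edge then up to 125 mm above the bench.
- fold (a point): middle of the fold of the aluminium V-trough (90 degrees, 232 mm long along y, leaves 56 and 64 mm), beside the tray, fold 22 mm above the bench; x points away from the tray, z up. A dowel that lies in the V has its centre 13 mm above the fold.
- dowel_pale: pale wooden dowel, 18 mm diameter, 60 mm long along its y, origin at its centre; lies loose in a bay of the tray at the start.
- dowel_red: reddish wooden dowel, 18 mm diameter, 60 mm long along its y, origin at its centre; lies loose in a bay of the tray at the start.
- dowel_dark: dark brown wooden dowel, 18 mm diameter, 60 mm long along its y, origin at its centre; lies loose in a bay of the tray at the start.
- bowl: bystander: turned wooden bowl, 120 mm across, 55 mm high; origin at its underside.
- chuck: bystander: steel lathe chuck body, 90 mm across, 45 mm high; origin at its underside.
- mallet: bystander: hammer lying on the bench, about 300 mm long; origin at its underside.
- brush: bystander: bench brush lying on the bench, about 250 mm long; origin at its underside.
- glue: bystander: yellow glue bottle, 60 mm across, 150 mm high; origin at its underside.
- wax: bystander: steel wax tin, 76 mm across, 60 mm high; origin at its underside.
- offcut: bystander: pale wood offcut, 130 x 45 x 40 mm; origin at its underside.

How it is judged:
By the outcome, as a careful person would: the job done as asked, in the order asked, and still so for the second after the job is handed in, with the robot touching nothing.
It also fails if it takes over 59 s, if anything falls off the work surface, if the arm or the gripper's body presses on something with over 40 N, if the wrist force passes 120 N, or if a joint passes its speed limit or range.

## Robot

A 6-joint arm with a two-finger parallel gripper is mounted at the origin on the work surface. World frame = base frame: x ahead of the robot, y to its left, z up, the work surface at z = 0. Lengths are in mm, angles in degrees, forces in N, time in s.
With the tool pointing down it reaches from about 350 to 850 mm from the base axis. Payload 8.1 kg.
Tool frame: the origin (TCP) lies midway between the tips of the shut fingers; the grasp point (between the pads) lies 19 mm behind it (r.grasp_offset is the distance from the TCP to the grasp point, in mm); z points along the fingers, x is the direction in which the jaws open and shut, and the axes are right-handed (so a half turn about z gives the same grasp; the last joint's range is limited). The gripper opens to 85 mm and grips with 20 to 120 N. Pads are 22 mm wide; open, the fingers measure 114 mm over their backs; the gripper's body (76 mm by 85 mm) begins 54 mm behind the grasp point. The pads swing forward as they close: fully open they stand 13 mm farther back than shut.
Start: joints at [-4.893, 7.471, 85.268, -0, 87.261, -4.893], TCP at [600.004, 0.022, 231.292] pointing down, gripper open.
Joint ranges: [-169.43, 169.43], [-51.17, 129.36], [1.28, 143.12], [-76.62, 256.62], [0, 156.53], [-152.29, 152.29]. Speed limits (degrees/s): [136.94, 136.94, 159.86, 180, 180, 180].

## Interface

Orientations are given as [roll, pitch, yaw] about the fixed x, y, z axes, in that order (R = Rz(yaw) Ry(pitch) Rx(roll)).
In Python, from bench import r, optics, hand_in gives the robot as it stands.
- The arm moves only by the shell command python3 -m pendant 'ROWS' [FORCE]. ROWS is JSON, a list of rows, each a list of 5 numbers: the opening, from 0 (shut) to 1 (fully open), then the shift along the tool's x, y, z in mm, then the turn about the tool's z in degrees. A call has 1 to 10 rows; each row shifts and turns the commanded pose from where the row before left it, along the tool's axes as they then stand; what a row does not reach is not made up. A row lasts 1/10 s, in which the tool goes at most 50 mm and 8.59 degrees, less where a joint would pass 70% of its speed; a pose out of reach is approached as far as the arm can. A call with a gripper value outside its range is refused whole. The fingers move at their own pace and stop on an object; FORCE is the grip in N (left out, the last holds). Time passes only in rows, so rows that do not move let the fingers close. It gives the time, the measured TCP pose, the force and the opening at its end, in the units of the state.
- r.sense(): the state, without advancing time (a new reading comes with each control period).
- optics.snapshot(name): name is "scene" or "side" or "wrist"; returns (picture, depth): 480x640x3 uint8, blue, green, red; 480x640 float32, mm along the optical axis (not along the pixel's ray), 0 where there is no reading.
- optics.camera_params(name): a dict with "camera_matrix" (3x3 intrinsics, pixels), "k1" (the pictures are not rectified: a ray, as slopes to the right and down, at radius r is drawn at 1 + k1 r^2 times it, then the intrinsics apply), "eye" and "orientation" of the camera in the world. Camera axes: x right, y down, z forward; pixel columns grow to the right and rows downward; lengths in mm; the calibration is good to about 2 mm. A picture is of the moment at which its call begins: read the wrist's pose just before it. camera_params takes no time and is no camera call; for the wrist camera it gives the pose at the moment of the call.
- hand_in(): hands the job in, once; it reports no verdict.
Trained networks look in the newest picture that a camera, given by its name, has taken for a name from the list of things; names that differ only in an ending like _2 or _b are one class to them, and where a whole thing is asked for, a point or a joint stands for the part that bears it (a point fixed in the world has none). Each returns a list of dicts, best first, with "score" (0 to 1); they miss things now and then, are a little off and sometimes report something else, mostly with a low value. They report only what shows in the picture. A call takes as long as a camera call.
- optics.search_frame(camera, query): "at" ([x, y, z] in mm, in world coordinates, good to about 4 mm: the middle of the surface that is visible of it).
The state is a dict: "time": time; "joint_pos": joint angles; "qd": joint speeds; "joint_efforts": joint torques, N m; "tool_pos": TCP position; "tcp_rot": TCP orientation; "ft_force": force on the tool from outside, world axes, zero at the start; "wrist_torque": the same for the moment, N m; "finger_gap": finger opening in mm.
Only numpy, scipy, OpenCV 4.12 (cv2) and the standard library are available. Lean on these libraries where they do the work, as an engineer would, in place of code of your own. Each camera call takes 0.05 s, during which the arm holds its last target. There are 200 camera calls.

## Working session

There is one attempt and no reset: what is moved stays moved. The work goes in short steps, Python scripts to look and compute and a shell command to move; the robot and the scene stay as the last step left them, time stands still between calls to the robot, and variables do not carry over. Pictures are saved under pics/ and viewed, about 8 in all and at most 12, crops included, and the job is handed in when it is done.

```bash
mkdir -p pics; ls
cat > h.py <<'E'
import numpy as np, cv2
from bench import r, optics
from scipy.spatial.transform import Rotation as R
def cloud(name):
    p=optics.camera_params(name)
    img,d=optics.snapshot(name)
    K=np.array(p["camera_matrix"],float);k1=p["k1"]
    v,u=np.mgrid[0:480,0:640]
    dist=np.array([k1,0,0,0,0],float)
    n=cv2.undistortPoints(np.stack([u,v],-1).reshape(-1,1,2).astype(float),K,dist).reshape(480,640,2)
    c=np.dstack([n[...,0]*d,n[...,1]*d,d])
    o=p["orientation"]
    M=np.array(o,float); 
    if M.shape!=(3,3): M=R.from_euler('xyz',M,degrees=True).as_matrix()
    w=c@M.T+np.array(p["eye"],float)
    w[d==0]=np.nan
    return img,w,p
E
python3 - <<'E'
from h import *
for n in ["scene","side"]:
    img,w,p=cloud(n); cv2.imwrite(f"pics/{n}0.png",img); np.save(f"{n}0.npy",w)
    print(n,p["eye"],p["orientation"])
    for q in ["key_bar","rack_top","socket","tray","fold","dowel_pale","dowel_red","dowel_dark","bowl","chuck","mallet","brush","glue","wax","offcut"]:
        print(q,[(np.round(a["at"]).tolist(),round(a["score"],2)) for a in optics.search_frame(n,q)[:2]])
print(r.sense())
E
```

```text
pics
scene [935.15695319 722.77937426 927.49328634] [-134.35866537   -0.57516677  150.36827062]
key_bar [([512.0, 360.0, 139.0], 0.9)]
rack_top [([523.0, 368.0, 13.0], 0.72)]
socket [([492.0, 108.0, 74.0], 0.65)]
tray [([524.0, 115.0, 70.0], 0.69)]
fold [([569.0, 92.0, 52.0], 0.85)]
dowel_pale [([502.0, 184.0, 73.0], 0.63), ([683.0, -348.0, 50.0], 0.4)]
dowel_red [([492.0, 106.0, 70.0], 0.65)]
dowel_dark [([480.0, 26.0, 76.0], 0.75)]
bowl [([337.0, 193.0, 38.0], 0.75), ([504.0, -305.0, 43.0], 0.48)]
chuck [([327.0, -195.0, 33.0], 0.57)]
mallet [([534.0, 509.0, 24.0], 0.78), ([511.0, 359.0, 140.0], 0.26)]
brush [([558.0, -463.0, 16.0], 0.65)]
glue [([707.0, 374.0, 95.0], 0.62)]
wax [([683.0, -351.0, 52.0], 0.59)]
offcut [([340.0, 195.0, 39.0], 0.94), ([534.0, 512.0, 24.0], 0.28)]
side [-179.03541856  800.13567384  810.67146788] [-1.23437995e+02 -7.46583594e-02 -1.39596809e+02]
key_bar [([504.0, 364.0, 147.0], 0.63), ([672.0, 366.0, 76.0], 0.34)]
rack_top [([497.0, 383.0, 45.0], 0.83)]
socket [([487.0, 104.0, 74.0], 0.51)]
tray [([517.0, 110.0, 68.0], 0.66)]
fold [([516.0, 88.0, 52.0],
[... 457 characters left out ...]
16.0, 205.0, 40.0], 0.63)]
{'time': 1.6, 'joint_pos': array([-4.89271136e+00,  7.47005516e+00,  8.52681269e+01,  6.31815726e-04,
        8.72619330e+01, -4.89222517e+00]), 'qd': array([ 0.04797788, -0.07839942, -0.04143982, -0.0209523 ,  0.10027883,
       -0.00201678]), 'joint_efforts': array([-1.16880415e-04, -5.69310558e+01, -5.00842988e+01, -3.91146259e-04,
        1.59189389e-03,  6.09932363e-05]), 'tool_pos': array([5.99999494e+02, 3.00648769e-02, 2.31300677e+02]), 'tcp_rot': array([-1.79999361e+02,  6.07571702e-05, -5.16373935e-04]), 'ft_force': array([0.14622322, 0.84262596, 0.65815262]), 'wrist_torque': array([-0.03456672,  0.02470902,  0.0160082 ]), 'finger_gap': 85.37711972018198}
```

View pics/scene0.png

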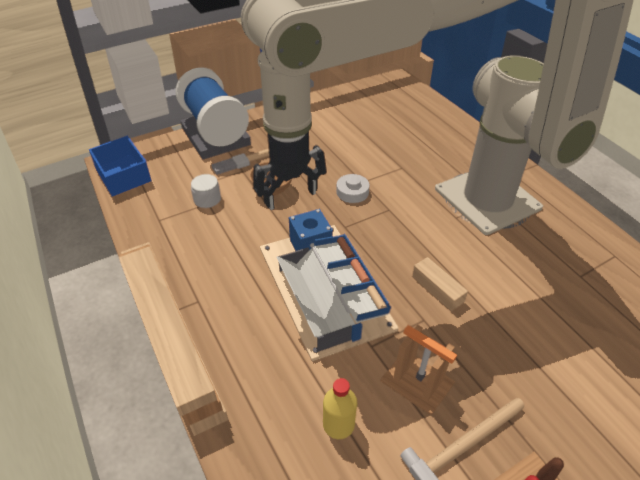

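View pics/side0.png

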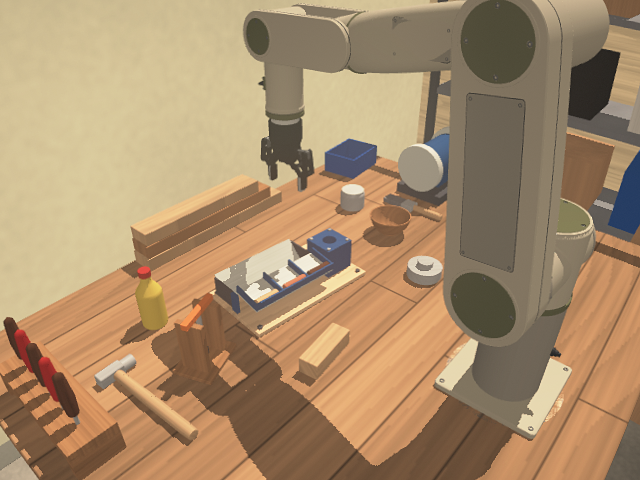

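The scene view shows the key on its rack at about (430,345) and the gearbox at (310,228). In the side view they are at (198,315) and (330,247). Next I'll measure the bar and the gearbox top from the point clouds.

```bash
cat > m.py <<'E'
from h import *
def rect(P):
    (c,s,a)=cv2.minAreaRect(P[:,:2].astype(np.float32)); return np.round(c,1),np.round(s,1),round(a,1)
def orange(img,w,c=(508,362),rad=90,zlo=125,zhi=165):
    hsv=cv2.cvtColor(img,cv2.COLOR_BGR2HSV)
    m=(hsv[...,0]>5)&(hsv[...,0]<16)&(hsv[...,1]>190)&(hsv[...,2]>120)
    m&=(w[...,2]>zlo)&(w[...,2]<zhi)&(np.hypot(w[...,0]-c[0],w[...,1]-c[1])<rad)
    return w[m]
def blue(img,w,c=(440,-20),rad=400,zlo=80,zhi=98):
    hsv=cv2.cvtColor(img,cv2.COLOR_BGR2HSV)
    m=(hsv[...,0]>95)&(hsv[...,0]<125)&(hsv[...,1]>110)&(w[...,2]>zlo)&(w[...,2]<zhi)&(np.hypot(w[...,0]-c[0],w[...,1]-c[1])<rad)
    return w[m]
E
python3 - <<'E'
from m import *
for n in ["scene","side"]:
    w=np.load(f"{n}0.npy"); img=cv2.imread(f"pics/{n}0.png")
    P=orange(img,w); z=P[:,2]; print(n,"bar",len(P),np.percentile(z,[5,50,95])); T=P[z>np.percentile(z,95)-5]; print(rect(T),len(T),np.median(T,0))
    uv={"scene":(310,222),"side":(330,240)}[n]
    v0,u0=uv[1],uv[0]; A=w[v0-30:v0+30,u0-40:u0+40].reshape(-1,3); A=A[(A[:,2]>85)&(A[:,2]<96)]
    print("gearbox",len(A),rect(A),np.median(A,0))
E
```

```text
Traceback (most recent call last):
IndexError: index -1 is out of bounds for axis 0 with size 0
```

Run:
```python
from m import *
for n,b in [("scene",(430,343)),("side",(200,308))]:
    w=np.load(f"{n}0.npy"); img=cv2.imread(f"pics/{n}0.png")
    hsv=cv2.cvtColor(img,cv2.COLOR_BGR2HSV)
    print(n,hsv[b[1],b[0]],w[b[1],b[0]])
    m=(hsv[...,0]<14)&(hsv[...,1]>200)&(np.hypot(w[...,0]-508,w[...,1]-362)<90)&(w[...,2]>120)
    P=w[m];print("bar",len(P), np.percentile(P[:,2],[2,50,98]) if len(P) else 0)
    if len(P): T=P[P[:,2]>np.percentile(P[:,2],95)-5];print(rect(T),np.median(T,0))
    u0,v0={"scene":(310,222),"side":(330,240)}[n]
    A=w[v0-30:v0+30,u0-40:u0+40].reshape(-1,3); A=A[(A[:,2]>84)&(A[:,2]<97)]
    print("gearbox",len(A),rect(A),np.median(A,0))
```

```text
scene [ 12 157 236] [506.97304394 364.43717091 141.57882225]
bar 0 0
gearbox 790 (array([520.8, -56.8]), array([96.6, 81.3]), 82.4) [521.85226413 -58.81382809  89.63500607]
side [ 11 170 247] [505.33706419 352.47020966 143.35222341]
bar 0 0
gearbox 631 (array([526.7, -22.4]), array([171.5,  86.9]), 82.2) [518.59499158 -59.08114221  91.21325654]
```

```bash
python3 -m pendant '[[1,0,-20,-30,0],[1,-14,-40,-30,0],[1,-15,-45,-20,0],[1,-15,-45,0,0],[1,-15,-45,0,0],[1,-15,-45,0,0],[1,-15,-45,0,0],[1,0,-40,0,0],[1,0,-20,0,0],[1,0,0,0,0]]'
python3 - <<'E'
from m import *
for n in ["scene","side"]:
    w=np.load(f"{n}0.npy"); img=cv2.imread(f"pics/{n}0.png")
    hsv=cv2.cvtColor(img,cv2.COLOR_BGR2HSV)
    m=(hsv[...,0]<14)&(hsv[...,1]>140)&(hsv[...,2]>100)&(np.hypot(w[...,0]-508,w[...,1]-362)<90)&(w[...,2]>137)&(w[...,2]<152)
    P=w[m];print(n,"bar",len(P),rect(P),np.median(P,0))
s=r.sense();print(s["tool_pos"],s["tcp_rot"])
img,w,p=cloud("wrist"); cv2.imwrite("pics/w1.png",img); np.save("w1.npy",w); print(p["eye"],p["orientation"])
for q in ["key_bar","rack_top"]: print(q,[(np.round(a["at"]),a["score"]) for a in optics.search_frame("wrist",q)[:2]])
E
```

```text
time: 2.6
tool_pos: [511.0, 345.0, 309.1]
tcp_rot: [-180.0, 0.0, 0.2]
ft_force: [0.4, -0.9, 0.1]
finger_gap: 84.8
scene bar 487 (array([506.2, 363.1]), array([ 18.5, 103.4]), 20.7) [507.42578721 364.86338468 143.27517871]
side bar 330 (array([506.5, 360.4]), array([ 17.2, 103.7]), 21.4) [502.65486991 365.71284041 144.11441247]
[510.98189713 344.99009648 309.13768442] [-1.79978708e+02  3.80545660e-02  2.09514667e-01]
[510.19041108 425.03921608 452.67867791] [ 1.61444508e+02 -8.50636488e-02  1.57716158e-01]
key_bar [(array([504., 366., 144.]), 0.95)]
rack_top [(array([521., 359.,  11.]), 0.64)]
```

View pics/w1.png

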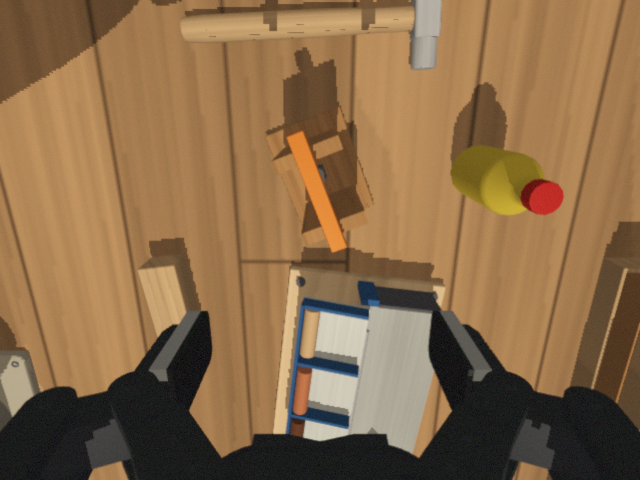

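The wrist view shows the orange bar from (297,135) to (338,248) lying across the two rails. The tray dowels are at about (305,330), (303,390) and (297,428), and the fingers come in at the bottom.

```bash
cat >> m.py <<'E'
def bar(img,w,zlo=137,zhi=152,c=(508,362),rad=90):
    hsv=cv2.cvtColor(img,cv2.COLOR_BGR2HSV)
    m=(hsv[...,0]<15)&(hsv[...,1]>215)&(hsv[...,2]>200)&(w[...,2]>zlo)&(w[...,2]<zhi)&(np.hypot(w[...,0]-c[0],w[...,1]-c[1])<rad)
    return w[m]
E
python3 - <<'E'
from m import *
w=np.load("w1.npy"); img=cv2.imread("pics/w1.png")
hsv=cv2.cvtColor(img,cv2.COLOR_BGR2HSV); print(hsv[190,317],hsv[150,302])
near=np.hypot(w[...,0]-508,w[...,1]-362)<90
m=near&(w[...,2]>138)&(w[...,2]<152)
P=w[m];print("bar",len(P),rect(P),np.median(P,0),np.mean(P,0)); ii=np.argwhere(m); print(ii.min(0),ii.max(0))
m=near&(w[...,2]>125)&(w[...,2]<134)
P=w[m];print("rails",len(P),rect(P),np.median(P,0));
E
```

```text
[ 14 191 228] [ 14 195 225]
bar 2163 (array([508.8, 358.5]), array([ 14.1, 103.8]), 21.0) [507.71011166 362.31716122 144.95938698] [508.11923699 361.00629298 144.88671516]
[131 286] [252 346]
rails 1588 (array([509.4, 362.3]), array([60. , 97.1]), 21.3) [511.73071196 375.7595836  131.0086086 ]
```

```bash
python3 -m pendant '[[1,-2.5,-14.5,0,0],[1,0,0,0,-7],[1,0,0,-0,-7],[1,0,0,0,-7],[1,0,0,30,0],[1,0,0,40,0],[1,0,0,30,0],[1,0,0,0,0],[1,0,0,0,0]]'
cat > look.py <<'E'
from m import *
s=r.sense();print(s["tool_pos"],s["tcp_rot"],s["finger_gap"])
img,w,p=cloud("wrist"); cv2.imwrite("pics/w2.png",img); np.save("w2.npy",w)
hsv=cv2.cvtColor(img,cv2.COLOR_BGR2HSV)
near=np.hypot(w[...,0]-508,w[...,1]-360)<90
col=(hsv[...,0]>=10)&(hsv[...,0]<18)&(hsv[...,1]>175)
m=near&col&(w[...,2]>139)&(w[...,2]<149)
n,l,st,_=cv2.connectedComponentsWithStats(m.astype(np.uint8)); k=1+np.argmax(st[1:,4]); m=l==k
P=w[m];print("bar",len(P),rect(P),np.median(P,0)[2]); ii=np.argwhere(m); print(ii.min(0),ii.max(0))
m=near&(w[...,2]>126)&(w[...,2]<133.5); P=w[m];print("rails",len(P),rect(P),np.median(P[:,2]))
# in rack frame
a=np.deg2rad(21);Rt=np.array([[np.cos(a),np.sin(a)],[-np.sin(a),np.cos(a)]])
q=(P[:,:2]-[508.5,359.5])@Rt.T; print(np.histogram(q[:,1],bins=np.arange(-60,61,4)))
E
python3 look.py
```

```text
time: 3.65
tool_pos: [509.4, 356.5, 210.1]
tcp_rot: [180.0, 0.0, 21.0]
ft_force: [0.9, -0.0, 0.3]
finger_gap: 85.4
[509.41599277 356.51229623 210.06350048] [1.79999791e+02 4.25488027e-02 2.09565942e+01] 85.36058158955188
bar 3991 (array([508.8, 358.6]), array([ 14. , 104.1]), 20.9) 145.04618389744542
[159 309] [327 334]
rails 3032 (array([508.9, 363.4]), array([60.3, 94.4]), 21.3) 131.01535798655866
(array([  0,   0,   0,   0, 334, 384, 393, 308,   0,   0,   0,   0,   0,
         0,   0,   0,   0,   0,   0,   0,   0, 396, 514, 512, 188,   0,
         0,   3,   0,   0]), array([-60, -56, -52, -48, -44, -40, -36, -32, -28, -24, -20, -16, -12,
        -8,  -4,   0,   4,   8,  12,  16,  20,  24,  28,  32,  36,  40,
        44,  48,  52,  56,  60]))
```

View pics/w2.png

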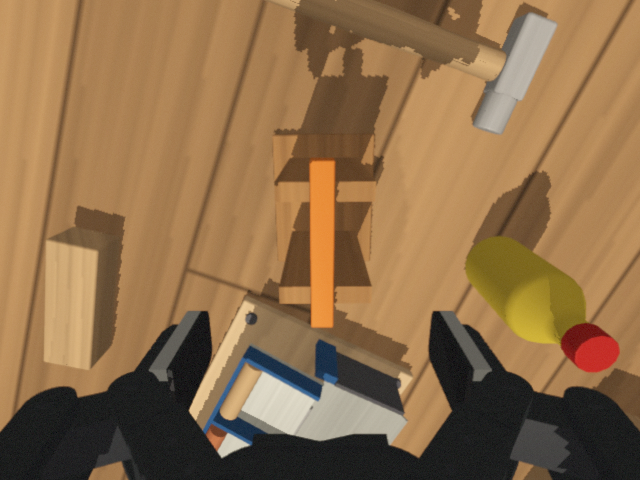

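The bar runs from row 159 to 327 at column 322, in line with the jaws. I'll descend and grip.

```bash
python3 -m pendant '[[1,0.2,-2.2,20,0],[1,0,0,30,0],[1,0,0,25,0],[1,0,0,17,0],[1,0,0,0,0],[0,0,0,0,0],[0,0,0,0,0],[0,0,0,0,0],[0,0,0,0,0],[0,0,0,0,0]]' 90
python3 -m pendant '[[0,0,0,0,0],[0,0,0,0,0],[0,0,0,-5,0],[0,0,0,-15,0],[0,0,0,0,0]]'
python3 - <<'E'
from h import *
s=r.sense();print(s)
img,w,p=cloud("scene"); cv2.imwrite("pics/s2.png",cv2.resize(img[280:420,340:520],None,fx=4,fy=4))
E
```

```text
time: 4.7
tool_pos: [509.2, 359.1, 118.4]
tcp_rot: [-180.0, -0.1, 21.0]
ft_force: [-5.1, -2.0, 22.9]
finger_gap: 13.2
time: 5.2
tool_pos: [510.0, 359.6, 140.3]
tcp_rot: [-180.0, -0.2, 21.0]
ft_force: [0.9, -0.5, -1.2]
finger_gap: 12.5
{'time': 5.2, 'joint_pos': array([ 3.04788317e+01,  1.42238267e+01,  8.72848088e+01, -2.38973527e-03,
        7.82985499e+01,  9.47623443e+00]), 'qd': array([-0.05423652,  0.51401857,  0.60586075, -0.05009546, -1.87572465,
       -0.04901868]), 'joint_efforts': array([ 5.28217095e-02, -5.94684219e+01, -4.63014722e+01, -6.26443361e-04,
        7.15654828e-01, -2.08271795e-04]), 'tool_pos': array([510.00416715, 359.5537686 , 140.31320471]), 'tcp_rot': array([-179.97056492,   -0.19056898,   21.00302909]), 'ft_force': array([ 0.8601298 , -0.49911711, -1.19683494]), 'wrist_torque': array([-0.00395499, -0.01984032, -0.01250525]), 'finger_gap': 12.502091030975524}
```

View pics/s2.png

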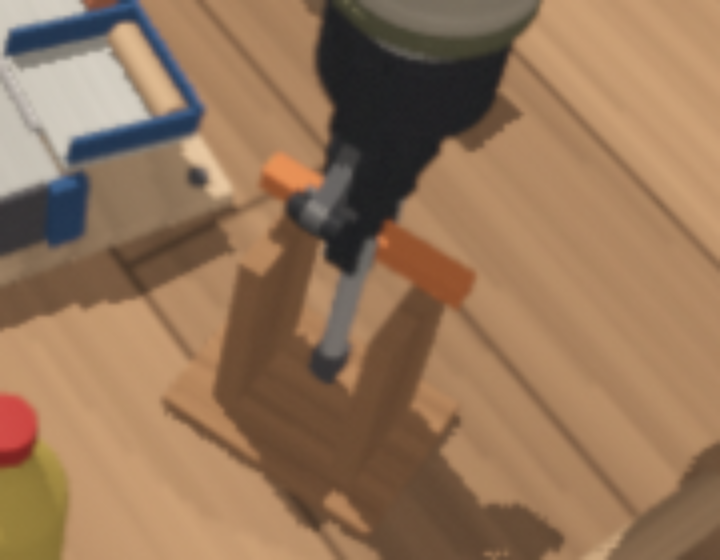

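The crop shows the key held upright in the jaws and lifted clear of the rails, with its shaft still in the gap. I'll lift it out and carry it to beside the gearbox.

```bash
python3 -m pendant '[[0,0,0,-30,0],[0,0,0,-40,0],[0,0,0,-40,0],[0,0,0,-25,7],[0,0,0,-25,7],[0,0,0,0,7],[0,2,30,0,0],[0,2,45,0,0],[0,2,45,0,0],[0,2,45,0,0]]'
python3 -m pendant '[[0,2,45,0,0],[0,2,45,0,0],[0,2,45,0,0],[0,2,45,0,0],[0,2,45,0,0],[0,0,45,0,4],[0,0,30,0,4],[0,0,15,0,0],[0,0,0,0,0],[0,0,0,0,0]]'
cat > sock.py <<'E'
from m import *
import sys
s=r.sense();print(s["time"],s["tool_pos"],s["tcp_rot"],s["finger_gap"],s["joint_pos"][5])
img,w,p=cloud("wrist"); cv2.imwrite("pics/%s.png"%sys.argv[1],img); np.save("w3.npy",w)
near=np.hypot(w[...,0]-521,w[...,1]+58)<75
m=near&(w[...,2]>87)&(w[...,2]<94)
P=w[m];print("top",len(P),rect(P),np.median(P,0))
E
python3 sock.py w3
```

```text
time: 6.25
tool_pos: [516.5, 192.4, 297.3]
tcp_rot: [180.0, 0.0, 0.0]
ft_force: [0.9, 0.3, -1.0]
finger_gap: 12.4
time: 7.25
tool_pos: [522.7, -120.2, 297.5]
tcp_rot: [-180.0, 0.0, -7.9]
ft_force: [1.0, 1.2, -2.5]
finger_gap: 12.3
7.25 [ 522.65696312 -120.21098039  297.47653697] [-1.79956523e+02  1.44991349e-02 -7.93704045e+00] 12.281737003418472 -10.51867681203813
top 6981 (array([523.5, -61.8]), array([91.8, 80.2]), 83.2) [522.99722222 -63.25990286  91.01844607]
```

View pics/w3.png

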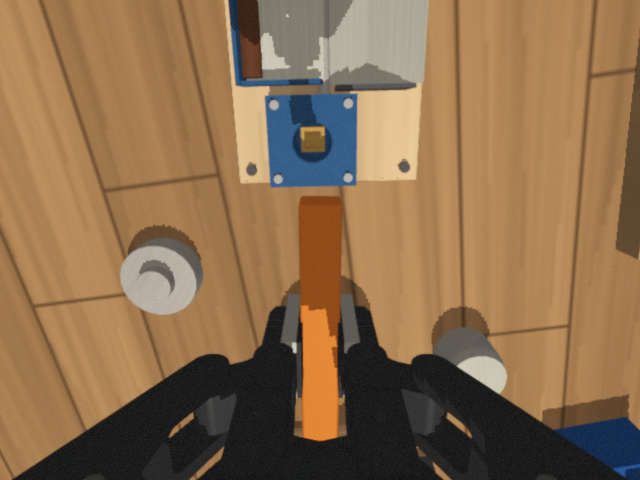

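The wrist view shows the gearbox top from (267,95) to (356,187), the well at (312,142) with the brass socket in it at (313,140), and the bar held from (320,197) to (322,438). I'll fit these.

```bash
cat > fit.py <<'E'
from m import *
import sys
f,cx,cy=sys.argv[1],float(sys.argv[2]),float(sys.argv[3])
img=cv2.imread(f"pics/{f}.png"); w=np.load("w3.npy"); hsv=cv2.cvtColor(img,cv2.COLOR_BGR2HSV)
near=np.hypot(w[...,0]-cx,w[...,1]-cy)<70
bl=(hsv[...,0]>95)&(hsv[...,0]<125)&(hsv[...,1]>100)
d=np.hypot(w[...,0]-cx,w[...,1]-cy)
m=near&(w[...,2]>88.5)&(w[...,2]<93.5)
n,l,st,_=cv2.connectedComponentsWithStats(m.astype(np.uint8)); m=l==1+np.argmax(st[1:,4])
P=w[m];print("top",len(P),rect(P))
# hole: non-top pixels inside
cs,h=cv2.findContours(m.astype(np.uint8),cv2.RETR_CCOMP,cv2.CHAIN_APPROX_NONE)
for c,hh in zip(cs,h[0]):
    if hh[3]>=0 and len(c)>30:
        q=c[:,0]; W=w[q[:,1],q[:,0],:2]
        A=np.c_[2*W,np.ones(len(W))]; s=np.linalg.lstsq(A,(W**2).sum(1),rcond=None)[0]
        print("well",s[:2],np.sqrt(s[2]+s[0]**2+s[1]**2))
b=(hsv[...,0]>12)&(hsv[...,0]<32)&(hsv[...,1]>90)&(d<22)
print("brass z",np.percentile(w[b][:,2],[5,50,95]),b.sum())
Q=w[b&(w[...,2]>57)&(w[...,2]<65)]; print("rim",len(Q),rect(Q) if len(Q)>5 else 0)
Q=w[b&(w[...,2]<50)]; print("floor",len(Q),rect(Q) if len(Q)>5 else 0, np.median(Q[:,2]) if len(Q) else 0)
ys,xs=np.where(b); x0,x1,y0,y1=xs.min()-25,xs.max()+25,ys.min()-25,ys.max()+25
cv2.imwrite("pics/crop_%s.png"%f,cv2.resize(img[y0:y1,x0:x1],None,fx=7,fy=7)); print("crop",x0,y0)
# bar in hand
from bench import r
s=r.sense();t=s["tool_pos"];yaw=np.deg2rad(s["tcp_rot"][2])
v=w-t; tx=v[...,0]*np.cos(yaw)+v[...,1]*np.sin(yaw); ty=v[...,0]*np.sin(yaw)-v[...,1]*np.cos(yaw)
o=(hsv[...,0]<18)&(hsv[...,1]>170)&(abs(tx)<15)&(abs(ty)<70)&(v[...,2]>10)&(v[...,2]<45)
print("bar z above tcp",np.percentile(v[...,2][o],[5,50,95])); zt=np.median(v[...,2][o])
o&=abs(v[...,2]-zt)<3
B=np.c_[tx[o],ty[o]]; print("bar tool",rect(B),B.min(0),B.max(0))
E
python3 fit.py w3 523 -63
```

```text
top 6895 (array([522.8, -67.2]), array([80.9, 80.2]), 83.1)
well [487.22458121 -95.73457031] 3.5390836323618355
well [ 550.88351994 -103.78984576] 4.073773288612186
well [522.85378696 -67.45866734] 17.735073821658222
well [557.58583259 -40.65086819] 2.894309290801149
well [494.30600563 -30.4440921 ] 3.262888583759138
brass z [ 40.43081489 322.48984209 324.60588303] 1412
rim 298 (array([523. , -67.4]), array([22.5, 22.7]), 83.8)
floor 283 (array([523.6, -65.8]), array([19.9, 23. ]), 83.2) 40.983758160641685
crop 273 101
bar z above tcp [25.1106554  26.33259258 27.27597403]
bar tool (array([-0.2, -3.4]), array([13.9, 96. ]), 0.2) [ -7.26578582 -51.37856018] [ 6.82024248 44.58383205]
```

```bash
python3 -m pendant '[[0,-3.4,-26.5,0,-1.1],[0,-3.4,-26.5,0,0],[0,0,0,30,0],[0,0,0,40,0],[0,0,0,24,0],[0,0,0,0,0],[0,0,0,0,0]]'
python3 - <<'E'
from h import *
s=r.sense();print(s["tool_pos"],s["tcp_rot"])
a,_,_=cloud("scene");b,_,_=cloud("side")
A=cv2.resize(a[150:270,250:370],None,fx=3.3,fy=5); 
f=lambda im,u,v:cv2.resize(im[v-45:v+45,u-45:u+45],(400,400),interpolation=cv2.INTER_CUBIC)
cv2.imwrite("pics/tip.png",np.hstack([f(a,310,212),f(b,330,230)]))
E
```

```text
time: 8.0
tool_pos: [522.9, -66.3, 204.2]
tcp_rot: [-180.0, 0.0, -6.8]
ft_force: [0.5, -0.8, -1.8]
finger_gap: 12.2
[522.88247574 -66.31817475 204.18457409] [-1.79984954e+02  1.36148561e-02 -6.78641731e+00]
```

View pics/tip.png

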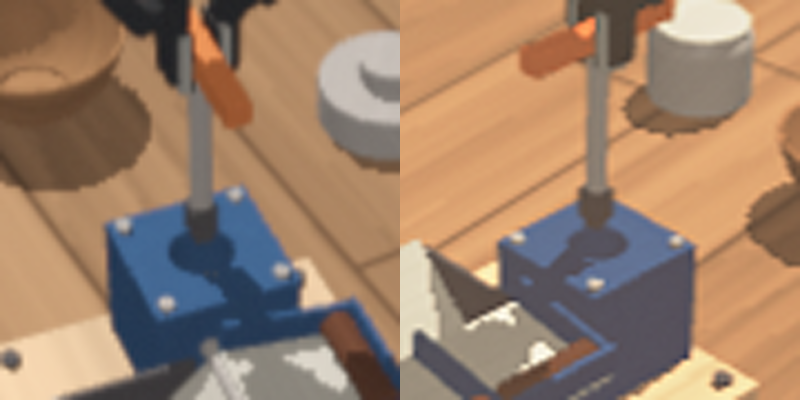

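In both crops the tip (scene (202,240), side (597,222)) is plumb over the dark well. I'll lower it gently.

```bash
python3 -m pendant '[[0,0,-0.3,15,0],[0,0,0,15,0],[0,0,0,5,0],[0,0,0,4,0],[0,0,0,3,0],[0,0,0,0,0]]'; python3 -m pendant '[[0,0,0,2,0],[0,0,0,2,0],[0,0,0,2,0],[0,0,0,0,0]]'
```

```text
time: 8.7
tool_pos: [522.7, -67.2, 161.2]
tcp_rot: [-180.0, 0.0, -6.9]
ft_force: [-0.0, -0.1, -1.8]
finger_gap: 12.1
time: 9.1
tool_pos: [522.7, -67.2, 155.3]
tcp_rot: [-180.0, 0.0, -6.9]
ft_force: [0.9, 0.1, -1.6]
finger_gap: 12.2
```

```bash
python3 -m pendant '[[0,0,0,2,0],[0,0,0,2,0],[0,0,0,2,0],[0,0,0,0,0],[0,0,0,0,0]]'; python3 -m pendant '[[0,0,0,2,0],[0,0,0,1,0],[0,0,0,0,0],[0,0,0,0,0]]'
```

```text
time: 9.6
tool_pos: [522.8, -67.2, 149.5]
tcp_rot: [180.0, 0.0, -6.9]
ft_force: [0.3, 0.2, -1.2]
finger_gap: 12.6
time: 10.0
tool_pos: [522.8, -67.2, 146.6]
tcp_rot: [-180.0, 0.0, -6.9]
ft_force: [-0.0, -0.6, -2.0]
finger_gap: 12.4
```

Inserted about 17 mm with no side load. Now turning clockwise.

```bash
python3 -m pendant '[[0,0,0,0,4],[0,0,0,0,4],[0,0,0,0,4],[0,0,0,0,4],[0,0,0,0,4],[0,0,0,0,4],[0,0,0,0,4],[0,0,0,0,0]]'; python3 -c "
from h import *
s=r.sense();print(s['wrist_torque'],s['joint_pos'][5])"
```

```text
time: 10.8
tool_pos: [522.6, -66.9, 146.6]
tcp_rot: [-180.0, 0.0, -34.9]
ft_force: [-0.7, 1.7, -1.6]
finger_gap: 12.2
[0.28397795 0.32838434 0.16537226] 22.057916394091432
```

```bash
python3 -m pendant '[[0,0,0,0,4],[0,0,0,0,4],[0,0,0,0,4],[0,0,0,0,4],[0,0,0,0,4],[0,0,0,0,4],[0,0,0,0,4],[0,0,0,0,4],[0,0,0,0,4],[0,0,0,0,4]]'; python3 -c "
from h import *
s=r.sense();print(s['wrist_torque'],s['joint_pos'][5])"
```

```text
time: 11.8
tool_pos: [522.5, -66.6, 146.5]
tcp_rot: [180.0, 0.1, -74.9]
ft_force: [-2.3, 2.3, 0.0]
finger_gap: 12.6
[0.69540966 0.51643759 0.26487361] 62.024449580852504
```

```bash
for i in 1; do python3 -m pendant '[[0,0,0,0,3],[0,0,0,0,3],[0,0,0,0,0],[0,0,0,0,0]]'; done; python3 -c "
from h import *
s=r.sense();print(s['wrist_torque'],s['tcp_rot'])"
```

```text
time: 12.2
tool_pos: [522.6, -66.8, 146.6]
tcp_rot: [180.0, 0.0, -80.7]
ft_force: [-2.3, 3.5, -0.7]
finger_gap: 12.5
[0.92383591 0.60165935 0.11186583] [ 1.79976640e+02  4.60407176e-02 -8.07349128e+01]
```

```bash
python3 -m pendant '[[0,0,0,0,2],[0,0,0,0,1],[0,0,0,0,0],[0,0,0,0,0]]';  python3 -c "
from h import *
s=r.sense();print(s['wrist_torque'],s['tcp_rot'])"
```

```text
time: 12.6
tool_pos: [522.7, -67.0, 146.6]
tcp_rot: [180.0, 0.0, -83.8]
ft_force: [-3.5, 4.7, 0.6]
finger_gap: 12.3
[1.10710506 0.64551636 0.18993168] [ 1.79987039e+02  2.35228089e-02 -8.38204741e+01]
```

```bash
python3 -m pendant '[[0,0,0,0,1.5],[0,0,0,0,1.5],[0,0,0,0,0],[0,0,0,0,0]]';  python3 -c "
from h import *
s=r.sense();print(s['wrist_torque'],s['tcp_rot'])
a,_,_=cloud('scene'); b,_,_=cloud('side')
f=lambda im,u,v:cv2.resize(im[v-60:v+80,u-70:u+70],(400,400),interpolation=cv2.INTER_CUBIC)
cv2.imwrite('pics/tilt.png',np.hstack([f(a,330,260),f(b,300,250)]))"
```

```text
time: 13.0
tool_pos: [522.8, -67.0, 146.6]
tcp_rot: [180.0, 0.0, -86.9]
ft_force: [-3.5, 5.2, 0.6]
finger_gap: 12.5
[1.14423147 0.71113935 0.16244683] [ 1.79989298e+02  2.15492543e-02 -8.68788249e+01]
```

View pics/tilt.png

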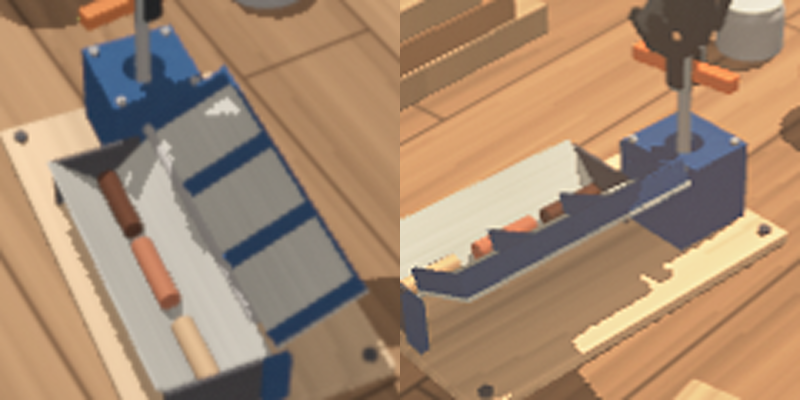

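All three dowels lie in line in the trough (scene crop (120,205), (155,270), (195,345)) and the tray is tipped. I'll press a bit further to confirm the stop.

```bash
python3 -m pendant '[[0,0,0,0,1.5],[0,0,0,0,1.5],[0,0,0,0,0],[0,0,0,0,0]]';  python3 -c "
from h import *
s=r.sense();print(s['wrist_torque'],s['tcp_rot'],s['joint_efforts'][5])
img,w,p=cloud('scene')
P=w[200:345,300:400].reshape(-1,3); P=P[(P[:,2]>72)&(P[:,2]<128)&(P[:,0]>420)&(P[:,1]>-10)&(P[:,1]<215)]
rng=np.random.default_rng(0);best=0
for _ in range(500):
    a=P[rng.choice(len(P),3,0)];n=np.cross(a[1]-a[0],a[2]-a[0])
    if np.linalg.norm(n)<1: continue
    n/=np.linalg.norm(n); k=abs((P-a[0])@n)<1.5
    if k.sum()>best: best=k.sum();B=k
Q=P[B];n=np.linalg.svd(Q-Q.mean(0))[2][2];print(best,len(P),n,np.degrees(np.arccos(abs(n[2]))),P[:,2].max())
"
```

```text
time: 13.5
tool_pos: [522.7, -67.0, 146.6]
tcp_rot: [180.0, 0.0, -89.9]
ft_force: [-2.9, 4.1, -0.8]
finger_gap: 12.2
[1.13737558 0.63281217 0.20667927] [ 1.79988636e+02  2.43392722e-02 -8.98777077e+01] 0.22056587040424347
1273 2747 [-0.42841445  0.05198607 -0.90208564] 25.56641523414422 123.98088317493966
```

```bash
cat > tilt.py <<'E'
from h import *
s=r.sense();print(s['wrist_torque'],s['tcp_rot'],s['joint_efforts'][5])
img,w,p=cloud('scene')
P=w[200:345,300:400].reshape(-1,3); P=P[(P[:,2]>72)&(P[:,2]<128)&(P[:,0]>420)&(P[:,1]>-10)&(P[:,1]<215)]
rng=np.random.default_rng(0);best=0
for _ in range(500):
    a=P[rng.choice(len(P),3,0)];n=np.cross(a[1]-a[0],a[2]-a[0])
    if np.linalg.norm(n)<1: continue
    n/=np.linalg.norm(n); k=abs((P-a[0])@n)<1.5
    if k.sum()>best: best=k.sum();B=k
Q=P[B];n=np.linalg.svd(Q-Q.mean(0))[2][2];print("tilt",best,np.degrees(np.arccos(abs(n[2]))),np.percentile(P[:,2],99))
m=(w[...,2]>140)&(w[...,2]<185)&(np.hypot(w[...,0]-523,w[...,1]+67)<70)
hsv=cv2.cvtColor(img,cv2.COLOR_BGR2HSV); m&=(hsv[...,0]<16)&(hsv[...,1]>140)&(hsv[...,2]>100)
Q=w[m];d=np.linalg.svd((Q-Q.mean(0))[:,:2])[2][0] if 0 else np.linalg.eigh(np.cov(Q[:,:2].T))[1][:,1]
print("bar dir",len(Q),np.degrees(np.arctan2(d[1],d[0]))%180)
E
python3 -m pendant '[[0,0,0,0,2],[0,0,0,0,2],[0,0,0,0,0],[0,0,0,0,0]]'; python3 tilt.py;python3 -m pendant '[[0,0,0,0,2],[0,0,0,0,2],[0,0,0,0,0],[0,0,0,0,0]]'; python3 tilt.py
```

```text
time: 13.95
tool_pos: [522.8, -67.0, 146.6]
tcp_rot: [180.0, 0.0, -93.9]
ft_force: [-2.5, 4.6, 0.5]
finger_gap: 12.2
[1.21145753 0.6145071  0.28896847] [ 1.79990252e+02  2.19693874e-02 -9.38679423e+01] 0.39087966084480286
tilt 1259 26.481755396121205 121.57599539128407
bar dir 229 175.09766190227393
time: 14.4
tool_pos: [522.8, -66.9, 146.6]
tcp_rot: [180.0, 0.0, -97.9]
ft_force: [-2.4, 4.2, 0.0]
finger_gap: 12.3
[1.17108664 0.54510716 0.473275  ] [ 1.79991705e+02  2.03919429e-02 -9.78529042e+01] 0.5209024250507355
tilt 1234 26.699859336060598 121.96564441806102
bar dir 251 171.25786825810977
```

```bash
python3 -m pendant '[[0,0,0,0,2],[0,0,0,0,2],[0,0,0,0,0],[0,0,0,0,0]]'; python3 tilt.py
```

```text
time: 14.85
tool_pos: [522.8, -66.9, 146.6]
tcp_rot: [180.0, 0.0, -101.8]
ft_force: [-2.3, 4.3, 0.3]
finger_gap: 12.5
[1.14014256 0.51917323 0.67877054] [ 1.79996190e+02  1.53216148e-02 -1.01837183e+02] 0.7191599160432816
tilt 1220 27.505099208893746 121.88169215674992
bar dir 264 168.29428450444618
```

Torque climbs steadily to 0.68 N m (0.05 per degree) and the tilt measures about 27°, so it is on the stop. I'll back off into the middle of the play and pull out.

```bash
python3 -m pendant '[[0,0,0,0,-5],[0,0,0,0,-5],[0,0,0,0,-5],[0,0,0,0,-3],[0,0,0,0,-3],[0,0,0,0,0],[0,0,0,0,0]]'; python3 tilt.py
```

```text
time: 15.6
tool_pos: [522.8, -67.2, 146.4]
tcp_rot: [180.0, 0.0, -81.0]
ft_force: [-1.0, 2.2, -2.9]
finger_gap: 12.2
[0.83601788 0.22620036 0.219987  ] [ 1.79998533e+02  4.63970771e-04 -8.09868599e+01] -0.13769340701401234
tilt 1256 26.30465436244836 120.87274884604182
bar dir 171 7.557011778366672
```

```bash
python3 -m pendant '[[0,0,0,-2,0],[0,0,0,-4,0],[0,0,0,-6,0],[0,0,0,-8,0],[0,0,0,-10,0],[0,0,0,0,0]]'; python3 -m pendant '[[0,0,0,-20,0],[0,0,0,-30,0],[0,0,0,-40,0],[0,0,0,-30,0],[0,0,0,0,-8],[0,0,0,0,-8],[0,0,0,0,-8],[0,0,0,0,-8],[0,0,0,0,-8],[0,0,0,0,-8]]'; python3 tilt.py
```

```text
time: 16.25
tool_pos: [524.4, -67.8, 179.4]
tcp_rot: [-179.8, -0.1, -80.9]
ft_force: [-0.4, 0.1, -1.6]
finger_gap: 12.0
time: 17.25
tool_pos: [522.9, -67.4, 296.8]
tcp_rot: [180.0, -0.0, -32.6]
ft_force: [-0.5, -0.5, -1.8]
finger_gap: 12.3
[0.00341555 0.03825288 0.0113358 ] [ 1.79993390e+02 -3.07827326e-02 -3.25830902e+01] 2.9252634197473526
tilt 1247 26.245530305492487 120.69077508361246
bar dir 0 nan
  avg = a.mean(axis, **keepdims_kw)
  ret = um.true_divide(
tilt.py:14: RuntimeWarning: Degrees of freedom <= 0 for slice
  Q=w[m];d=np.linalg.svd((Q-Q.mean(0))[:,:2])[2][0] if 0 else np.linalg.eigh(np.cov(Q[:,:2].T))[1][:,1]
  c *= np.true_divide(1, fact)
  c *= np.true_divide(1, fact)
```

Key is out. I'll step back to the same viewpoint as before to check the socket angle, the dowels and the key in the jaws.

```bash
python3 -m pendant '[[0,0,0,0,-8.2],[0,0,0,0,-8.2],[0,0,0,0,-8.2],[0,7,27,0,0],[0,0,26,0,0],[0,0,0,0,0],[0,0,0,0,0]]'; python3 sock.py w4; sed -i 's/print("rim"/np.save("rim.npy",Q);print("rim"/' fit.py; python3 fit.py w4 523 -67
```

```text
time: 18.0
tool_pos: [522.1, -121.1, 296.6]
tcp_rot: [-180.0, -0.0, -8.5]
ft_force: [-1.0, 0.4, -1.7]
finger_gap: 12.4
18.0 [ 522.05239247 -121.06748526  296.63122645] [-1.79991007e+02 -4.25337530e-03 -8.50076685e+00] 12.419130298091877 -10.04398988078966
top 7726 (array([524.8, -46.9]), array([122.1,  81.5]), 84.1) [519.79297298 -58.03192729  91.00511925]
top 6973 (array([522.8, -67.1]), array([80.8, 80.1]), 83.2)
well [487.37704005 -95.51679145] 3.7973738128521344
well [522.88684291 -67.43740762] 17.75284489901913
well [494.87288312 -31.35046235] 3.482464357564535
well [558.53878642 -38.15235735] 3.444903891944128
brass z [ 40.53754866 322.15170443 323.80949296] 1552
rim 296 (array([523. , -67.4]), array([22.6, 22.7]), 12.5)
floor 281 (array([522.1, -66. ]), array([24.9, 20.3]), 10.6) 41.06069648878213
crop 272 98
bar z above tcp [25.10908052 26.3279086  27.30709684]
bar tool (array([-0.1, -3.2]), array([14.3, 96.1]), 0.1) [ -7.3035254  -51.28356504] [ 7.03678625 44.82413163]
```

View pics/w4.png

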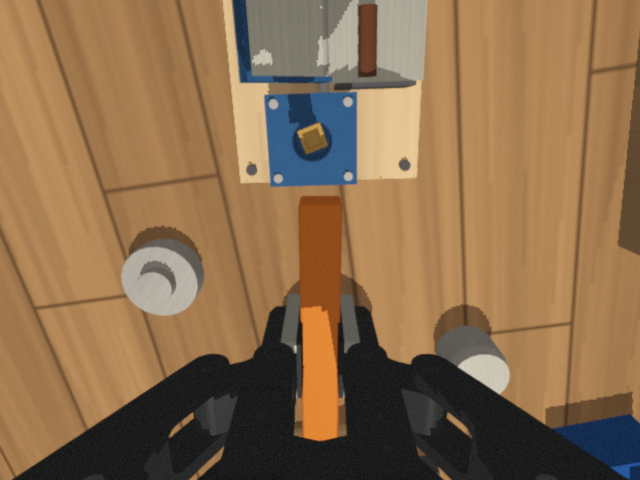

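The wrist view shows the socket turned at (312,140); the rim fit went from 83.8° to 12.5°, i.e. 71.3° clockwise against 71.6° at the stop. The dark dowel lies in the trough at (368,40), and the bar sits in the jaws as before. Now back to the rack.

```bash
python3 -m pendant '[[0,0,0,0,-8.5],[0,-1,-30,0,0],[0,-1,-45,0,0],[0,-1,-45,0,0],[0,-1,-45,0,0],[0,-1,-45,0,0],[0,-1,-45,0,0],[0,-2,-45,0,0],[0,-1,-45,0,0],[0,-1,-45,0,0]]'; python3 -m pendant '[[0,-1,-45,0,0],[0,-2,-30,0,0],[0,-1,-15,0,0],[0,0,0,0,-7],[0,0,0,0,-7],[0,0,0,0,-7],[0,0,0,0,0]]'
```

```text
time: 19.05
tool_pos: [509.8, 272.1, 296.9]
tcp_rot: [-180.0, -0.0, 0.2]
ft_force: [2.3, -0.3, -2.3]
finger_gap: 12.2
time: 19.75
tool_pos: [506.2, 359.3, 296.7]
tcp_rot: [180.0, 0.0, 21.3]
ft_force: [0.1, -0.3, -1.4]
finger_gap: 12.6
```

```bash
python3 -m pendant '[[0,2.7,1.5,0,0.3],[0,0,0,20,0],[0,0,0,35,0],[0,0,0,35,0],[0,0,0,35,0],[0,0,0,25,0],[0,0,0,10,0],[0,0,0,0,0],[0,0,0,0,0]]'
python3 - <<'E'
from h import *
a,_,_=cloud("scene");b,_,_=cloud("side")
f=lambda im,u,v:cv2.resize(im[v-50:v+50,u-50:u+50],(400,400),interpolation=cv2.INTER_CUBIC)
cv2.imwrite("pics/ret.png",np.hstack([f(a,428,355),f(b,200,325)]))
E
```

```text
time: 20.65
tool_pos: [510.4, 359.3, 138.3]
tcp_rot: [-180.0, -0.1, 20.8]
ft_force: [0.4, -0.3, -1.3]
finger_gap: 12.5
```

View pics/ret.png

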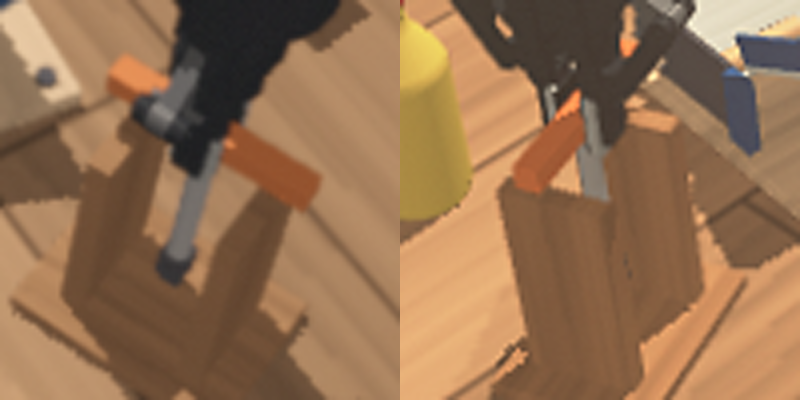

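The shaft is between the rails and the bar is above both of them, matching the earlier crop. Lowering.

```bash
python3 -m pendant '[[0,-0.7,0,8,0],[0,0,0,6,0],[0,0,0,3,0],[0,0,0,0,0],[0,0,0,0,0]]'; python3 -m pendant '[[0,0,0,0.8,0],[0,0,0,0,0],[0,0,0,0,0]]'
```

```text
time: 21.25
tool_pos: [508.7, 358.6, 119.4]
tcp_rot: [180.0, 0.0, 20.9]
ft_force: [0.5, -0.5, -2.1]
finger_gap: 12.1
time: 21.55
tool_pos: [508.8, 358.6, 118.8]
tcp_rot: [180.0, 0.0, 20.9]
ft_force: [0.1, 0.1, -1.6]
finger_gap: 12.0
```

```bash
python3 -m pendant '[[0,0,0,0.5,0],[0,0,0,0,0],[0,0,0,0,0]]'; python3 -m pendant '[[0,0,0,0.5,0],[0,0,0,0,0],[0,0,0,0,0]]'
```

```text
time: 21.85
tool_pos: [508.9, 358.7, 118.6]
tcp_rot: [-180.0, -0.0, 20.9]
ft_force: [-0.5, -1.5, 1.7]
finger_gap: 12.4
time: 22.15
tool_pos: [509.0, 358.7, 118.6]
tcp_rot: [-180.0, -0.0, 20.9]
ft_force: [-2.5, -1.7, 4.4]
finger_gap: 12.7
```

Seated (contact force positive). Releasing and retreating straight up.

```bash
python3 -m pendant '[[0.4,0,0,0,0],[0.6,0,0,0,0],[1,0,0,0,0],[1,0,0,0,0],[1,0,0,0,0],[1,0,0,0,0]]'; python3 -m pendant '[[1,0,0,-10,0],[1,0,0,-25,0],[1,0,0,-40,0],[1,0,0,-40,0],[1,0,0,-40,0],[1,0,0,0,0],[1,0,0,0,0]]'; sed 's#pics/w2#pics/w5#;s/w2.npy/w5.npy/' look.py > look5.py; python3 look5.py
python3 - <<'E'
from h import *
a,_,_=cloud("scene");b,_,_=cloud("side")
f=lambda im,u,v,h:cv2.resize(im[v-h:v+h,u-h:u+h],(400,400),interpolation=cv2.INTER_CUBIC)
cv2.imwrite("pics/end.png",np.hstack([f(a,375,320,100),f(b,240,300,100)]))
for n in ["scene","side"]:
    for q in ["dowel_pale","dowel_red","dowel_dark","bowl","chuck","mallet","brush","glue","wax","offcut"]:
        print(n,q,[(np.round(x["at"]).tolist(),round(x["score"],2)) for x in optics.search_frame(n,q)[:1]])
E
python3 tilt.py 2>/dev/null | grep tilt
```

```text
time: 22.75
tool_pos: [508.9, 358.6, 117.8]
tcp_rot: [-180.0, 0.0, 20.9]
ft_force: [0.4, 0.1, -0.8]
finger_gap: 85.4
time: 23.45
tool_pos: [509.7, 359.1, 275.4]
tcp_rot: [-180.0, -0.2, 20.9]
ft_force: [-0.4, -0.2, -0.8]
finger_gap: 85.7
[509.65951429 359.11122174 275.39441883] [-179.96117372   -0.23424973   20.89855032] 85.69552876259327
bar 2483 (array([508.2, 358. ]), array([ 14. , 103.8]), 20.8) 145.088074197762
[152 308] [285 327]
rails 1889 (array([509.2, 363.2]), array([60. , 94.3]), 21.3) 131.00922730286783
(array([  0,   0,   0,   0, 217, 254, 260, 158,   0,   0,   0,   0,   0,
         0,   0,   0,   0,   0,   0,   0,   0, 288, 298, 306, 107,   0,
         0,   1,   0,   0]), array([-60, -56, -52, -48, -44, -40, -36, -32, -28, -24, -20, -16, -12,
        -8,  -4,   0,   4,   8,  12,  16,  20,  24,  28,  32,  36,  40,
        44,  48,  52,  56,  60]))
scene dowel_pale [([609.0, 168.0, 40.0], 0.67)]
scene dowel_red [([597.0, 94.0, 42.0], 0.71)]
scene dowel_dark [([588.0, 16.0, 41.0], 0.57)]
scene bowl [([500.0, -347.0, 38.0], 0.72)]
scene chuck [([329.0, -192.0, 31.0], 0.85)]
scene mallet [([533.0, 515.0, 26.0], 0.93)]
scene brush [([548.0, -465.0, 14.0], 0.73)]
scene glue [([703.0, 371.0, 97.0], 0.69)]
scene wax [([685.0, -348.0, 47.0], 0.69)]
scene offcut [([335.0, 224.0, 36.0], 0.58)]
side dowel_pale [([606.0, 160.0, 42.0], 0.59)]
side dowel_red []
side dowel_dark [([588.0, 31.0, 36.0], 0.46)]
side bowl [([512.0, -337.0, 34.0], 0.58)]
side chuck [([303.0, -182.0, 31.0], 0.7)]
side mallet [([520.0, 512.0, 24.0], 0.97)]
side brush [([524.0, -469.0, 22.0], 0.57)]
side glue [([674.0, 369.0, 76.0], 0.83)]
side wax [([664.0, -348.0, 46.0], 0.92)]
side offcut [([314.0, 204.0, 38.0], 0.9)]
tilt 1199 26.586333214870876 121.1448613040223
```

View pics/end.png

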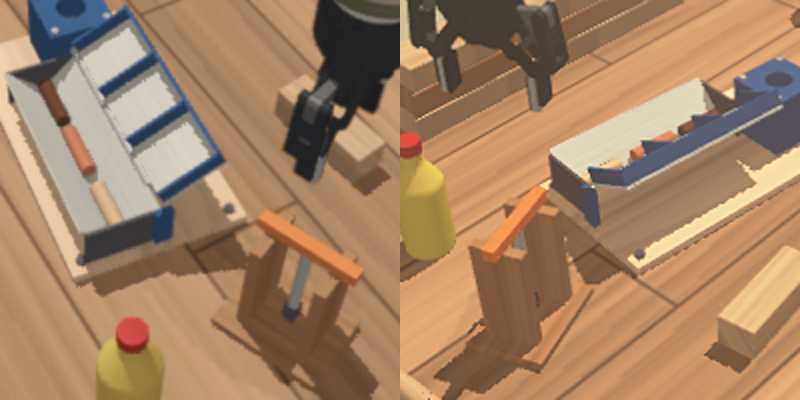

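The key hangs upright across both rails, the gripper is clear, the three dowels are in line in the trough and the tray is tipped. Handing in.

```bash
python3 -c "
from bench import hand_in; print(hand_in())"
```

```text
the job is handed in; nothing more can be done
None
```

The job is done and handed in at about 24 s of the 59 s allowed; `hand_in` gave no verdict. The key went into the socket, was turned clockwise to the stop, pulled out, hung back on its rack and released.

**Checks that agreed**
- **Stop:** the torque climbed steadily to 0.68 N m, against about 0.25 N m to turn it. The socket rim then measured about 71° of turn, with the stop at 71.6°.
- **Tray:** the tilt measured 26.6° in the last picture (27° nominal), and stayed there after the key came out.
- **Dowels:** all three lie in line in the trough.
- **Key:** the bar lies level across both rails, within about 1 mm of where it started, and the gripper is open and well clear.
- **Other things on the bench:** they measured within the networks' scatter of their starting positions, and nothing in the pictures looks moved.

**Checks that missed or disagreed**
- The side camera's network did not find the red dowel in the last picture, but the scene camera did and it is plainly visible.
- The scene camera's network put the offcut about 29 mm off. The gripper was partly covering it, and the side camera showed it unmoved.
- The scene camera's first bowl report was wrong: it reported the offcut's position. The side camera's bowl readings were unchanged.

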